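Load a bottle fuse and lock its bayonet cap

ROBOT

A 6-joint arm with a two-finger parallel gripper is mounted at the origin on a cart in front of the work surface, level with it; the furniture and walls round the work are solid. World frame = base frame: x ahead of the robot, y to its left, z up, the work surface at z = 0. Lengths are in mm, angles in rad, forces in N, time in s.
With the tool pointing down it reaches from about 350 to 975 mm from the base axis. Payload 7.1 kg.
Tool frame: the origin (TCP) lies on the front face of the gripper's body, between the roots of the fingers; the fingertips stand 80 mm ahead of it and the grasp point (between the pads) lies 61 mm ahead of it; z points along the fingers, y is the line along which they close (so a half turn about z gives the same grasp; the last joint's range is limited). The gripper opens to 88 mm and grips with 3 to 60 N. Pads are 20 mm wide; open, the fingers measure 115 mm over their backs; the gripper's body (75 mm by 178 mm) begins 61 mm behind the grasp point.
Start: joints at [-1.311, 0.423, 1.63, -0, 1.089, -0.019], TCP at [172.02, -600.845, 302.675] pointing down, gripper open.
Joint ranges: [-3, 3], [-0.9, 2.11], [0.09, 2.58], [-1.31, 4.45], [0.11, 2.69], [-2.54, 2.54]. Speed limits (rad/s): [2.39, 2.39, 3.01, 3.14, 3.14, 3.14].

INTERFACE

Orientations are given as a rotation vector (axis times angle).
In Python, from workcell import readout, vision, close_job gives the robot as it stands.
- The arm moves only by the tool servo_tool, never from a script. Its argument "plan" is a list that holds one entry, the list of rows, each a list of 7 numbers: the gripper command: -1 is fully open, 1 is shut, values between are in proportion, then the shift along the world's x, y, z in units of 40 mm (1.0 is 40 mm), then the turn, a rotation vector about the world's x, y, z in units of 5 degrees (1.0 is 5 degrees). A call has 1 to 5 rows; each row shifts and turns the commanded pose from where the row before left it; what a row does not reach is not made up. A row lasts 1/12 s, in which the tool goes at most 41.7 mm and 7.16 degrees, less where a joint would pass 70% of its speed; a pose out of reach is approached as far as the arm can. A call is refused whole if a number of a shift passes 1 or a number of a turn 1, either way. A call with a gripper value outside its range is refused whole. The fingers move at their own pace and stop on an object; the grip force is fixed at half the most. Time passes only in rows, so rows that do not move let the fingers close. It gives the time, the measured TCP pose, the force, the opening and the grip force at its end, in the units of the state.
- readout.get_obs(): the state, without advancing time (a new reading comes with each control period).
- vision.get_image(name): name is "scene" or "top" or "wrist"; returns the picture (480x640x3 uint8, red, green, blue); there is no depth.
- vision.camera_params(name): a dict with "fx", "fy", "cx", "cy" (pixels), "rvec" (rotation vector, rad) and "tvec" (3), from world to camera coordinates, as OpenCV has them; the wrist camera has in their place "hand_eye" (4x4, takes a point from camera to tool coordinates, whose origin is the TCP and whose axes are the flange's). Camera axes: x right, y down, z forward; pixel columns grow to the right and rows downward; lengths in mm; the calibration is good to about 2 mm. A picture is of the moment at which its call begins: read the wrist's pose just before it. camera_params takes no time and is no camera call.
- close_job(): hands the job in; it is judged then, once.
The state is a dict: "t": time; "qpos": joint angles; "qvel": joint speeds; "joint_torque": joint torques, N m; "ee_pos": TCP position; "orientation": TCP orientation; "ft_force": force on the tool from outside, world axes, zero at the start; "moment": the same for the moment, N m; "width": finger opening in mm; "grasp_force": force on a finger pad.
Only numpy, scipy, OpenCV 4.12 (cv2) and the standard library are available. Lean on these libraries where they do the work, as an engineer would, in place of code of your own. Each camera call takes 0.05 s, during which the arm holds its last target. There are 200 camera calls.

TASK

Stand the green-ringed fuse, narrow end down, in the well of the white fuse base on the plywood board and let go of it. Then put the black bayonet cap over it: feel gently for the entry slots with its lugs, push it in against the spring, twist it clockwise (seen from above) as far as it goes, and let it rise into its notches and lock. Force nothing, and leave the blue-ringed and red-ringed fuses and the screwdriver where they are.

Things in the scene. Friction and masses are not known exactly. Their poses are not given: they have to be found in the camera images.
- holder: Fixed white ceramic fuse base, 78 mm wide at the foot, 68 mm at the collar, on a plywood board 14 mm thick (x -58 to +100, y -52 to +52 mm; a 16 mm high terminal strip across it at x = +80). Origin: well axis at bench top; z up. Terminal ears on its x axis, 31 to 55 mm out, up to z = 39 mm. Ceramic: the cap may not bear on it with more than 40 N in all (sum over both lugs), nor the fuse with more than 25 N.
- well (a point): On the base's axis at the collar top, 48 mm above the bench. From inside out, all ending at this height: the well (25.5 mm bore) in a thin ceramic sleeve (29.5 mm outside); an open ring gap for the cap's skirt; the brass bayonet shell (39.5 mm bore), whose rim has two entry slots opposite each other, 19 degrees wide (the lugs: 14).
- rim (a point): On the base's axis at the underside of the brass rim, z = 42 mm. Where the slots lie is not measured: up to 25 degrees either way of the base's x axis; seen as gaps in the rim, or felt by resting the lugs lightly on it and turning. Below the rim the way runs clockwise (from above) from slot to stop; the notch, hollowed 3 mm up into the rim, is 30 degrees from the slot, just before the stop.
- foot_rest (a point): On the base's axis, 30 mm above the bench: the face of the sprung brass foot at the bottom of the well when it is not pressed. It yields from 4 N on, 1 mm for each further 0.5 N. A fuse stands on it with its origin at z = 28.5 mm and its upper 21 mm above the collar.
- cap: Loose bayonet cap, about 70 g, standing on its skirt. Origin: centre of the skirt's lower rim; z up. Brass skirt 32 mm inside, 37 mm outside, 14.5 mm long; two lugs opposite each other on its x axis, at z = 2 to 6 mm, 45 mm over both. Black fluted head 54 mm wide, z = 14.5 to 35 mm, hollow up to 31.5 mm. Alike when turned half round.
- cap_grip (a point): Middle of the cap's bar grip, 46 mm above the cap's origin. The bar is 40 mm long along the cap's x (it points at the lugs), 14 mm thick along y, from z = 35 to 58 mm above the cap's origin, with two white marks on top. Take it from above across its thickness.
- cap_lugs (a point): Middle between the lugs, 4 mm above the cap's origin. Heights of the cap's origin above the bench, cap on the base over the fuse: 46 mm lugs resting on the rim; 43 mm lugs in the slots, fuse met, spring begins (4 N); below 36 mm lugs clear of the rim, free to twist (7.5 N); 33.5 mm head hard on the collar (8.8 N of spring); 39 mm locked in the notches (6 N).
- fuse_green: Loose white bottle-shaped fuse with a green ring, 32 g, upright on the bench, narrow end down: 22.5 mm diameter from z = 16 to 43 mm, 14 mm at the foot, 50 mm high (solid from z = 1.5 to 46 mm). Origin: centre of its foot; z up. This one is to be fitted.
- fuse_blue: Fuse of the same shape with a blue ring, standing on the bench; leave it alone.
- fuse_red: Fuse of the same shape with a red ring, standing on the bench; leave it alone. The three fuses stand in three places, 70 mm or more apart; which is where varies.
- screwdriver: Small yellow screwdriver, 165 mm long, 20 mm thick, lying near the front edge of the bench; leave it alone. Origin: middle of its length at the bench top, its long axis along its own y.

How it is judged:
By the outcome, as a careful person would: the job done as asked, in the order asked, and still so for the second after the job is handed in, with the robot touching nothing.
It also fails if it takes over 67 s, if anything falls off the work surface, if the arm or the gripper's body presses on something with over 40 N, if the wrist force passes 120 N, or if a joint passes its speed limit or range.

## Working session

There is one attempt and no reset: what is moved stays moved. The work goes in short steps, Python scripts to look and compute and a tool call to move; the robot and the scene stay as the last step left them, time stands still between calls to the robot, and variables do not carry over. Pictures are saved under pics/ and viewed, at most 10 in all, crops included, and the job is handed in when it is done.

Besides the shell and the picture viewer there is one more tool, called after "Emit:" as name([rows], argument=value, ...), one row to a line, values as JSON. servo_tool: Moves the arm, as the interface text tells. Its arguments: {"type":"object","properties":{"plan":{"type":"array"}},"required":["plan"]}

```bash
mkdir -p pics; ls; python3 - <<'E'
from workcell import readout, vision
import cv2, numpy as np
o=readout.get_obs(); print(o)
for n in ("top","scene"):
    cv2.imwrite(f"pics/{n}0.png",vision.get_image(n)[:,:,::-1]); print(n,vision.camera_params(n))
print(vision.camera_params("wrist"))
E
```

```text
pics
{'t': 0.0, 'qpos': array([-1.31101713e+00,  4.23850399e-01,  1.63068511e+00, -1.15298818e-05,
        1.08856828e+00, -1.90353898e-02]), 'qvel': array([ 0.0009767 ,  0.00013189, -0.00030759, -0.00086087, -0.001617  ,
        0.00067299]), 'joint_torque': array([ 2.08313868e-04, -5.44619071e+01, -2.73666215e+01,  6.42258511e-02,
        2.27525382e-02, -1.32144755e-04]), 'ee_pos': array([ 171.90166538, -600.45100394,  301.89754663]), 'orientation': array([-3.10962897e+00, -4.36343754e-01,  3.00815979e-04]), 'ft_force': array([ 0.1510935 , -0.36231204,  0.15312503]), 'moment': array([-0.01152152, -0.0521105 , -0.02289539]), 'grasp_force': 0.0, 'width': 87.8269744352442}
top {'fx': 460.0762832697718, 'fy': 460.0762832697718, 'cx': 318.33865872777415, 'cy': 239.8903938080574, 'rvec': array([ 2.15723398, -2.14837188,  0.14545335]), 'tvec': array([ 77.65956741, 520.45618017, 890.04159008])}
scene {'fx': 482.2551355156421, 'fy': 482.2551355156421, 'cx': 324.8845407377434, 'cy': 242.61825726824745, 'rvec': array([ 2.32099551, -0.41929012,  0.15720125]), 'tvec': array([-471.8937472 ,  231.89751796,  933.32395381])}
{'fx': 380.70761811419675, 'fy': 380.70761811419675, 'cx': 316.53230111208455, 'cy': 238.53205619479658, 'hand_eye': array([[ 1.01476740e-03, -9.68559283e-01, -2.48780798e-01,
         6.76775711e+01],
       [ 9.99999451e-01,  1.04818129e-03, -1.84450744e-06,
         1.20369671e+00],
       [ 2.62553893e-04, -2.48780659e-01,  9.68559815e-01,
        -8.12843413e+01],
       [ 0.00000000e+00,  0.00000000e+00,  0.00000000e+00,
         1.00000000e+00]])}
```

View pics/top0.png

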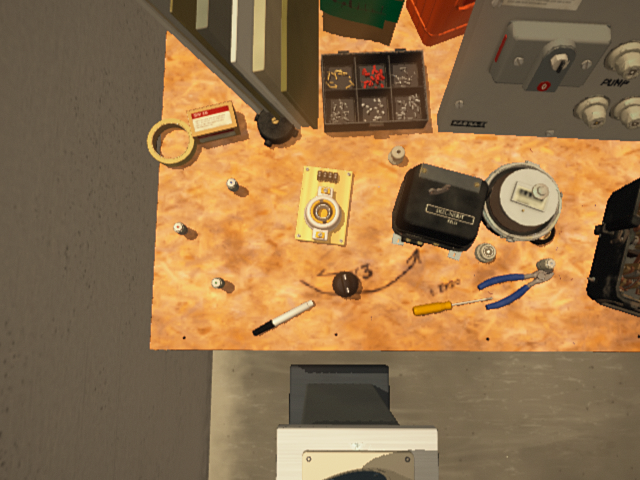

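View pics/scene0.png

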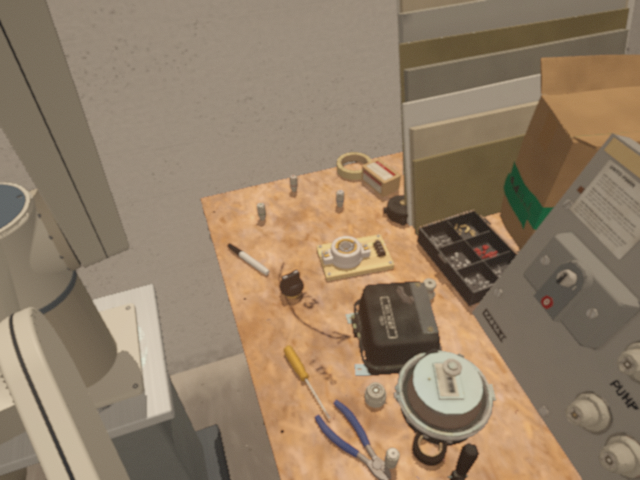

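The top view shows three fuses at about (232,185), (180,229) and (218,284), the base at (323,212), and the cap at (346,284). The ring colours aren't visible at this size, so I'm enlarging crops.

```bash
cat > h.py <<'E'
from workcell import readout, vision
import cv2, numpy as np
from scipy.spatial.transform import Rotation as R
def cam(n,o=None):
    p=vision.camera_params(n); K=np.array([[p['fx'],0,p['cx']],[0,p['fy'],p['cy']],[0,0,1]])
    if n!='wrist': return K,R.from_rotvec(p['rvec']).as_matrix(),np.array(p['tvec'])
    o=o or readout.get_obs(); T=np.eye(4); T[:3,:3]=R.from_rotvec(o['orientation']).as_matrix(); T[:3,3]=o['ee_pos']
    M=np.linalg.inv(T@p['hand_eye']); return K,M[:3,:3],M[:3,3]
def px2w(c,uv,z):
    K,r,t=c; d=r.T@np.linalg.inv(K)@np.array([*uv,1.]); C=-r.T@t
    return C+d*(z-C[2])/d[2]
def w2px(c,P):
    K,r,t=c; q=K@(r@np.array(P,float)+t); return q[:2]/q[2]
def snap(n,f):
    o=readout.get_obs(); im=vision.get_image(n)[:,:,::-1].copy(); cv2.imwrite(f,im); return im,cam(n,o)
E
python3 - <<'E'
from h import *
im=cv2.imread('pics/top0.png'); 
def crop(im,x,y,h,s): return cv2.resize(im[y-h:y+h,x-h:x+h],(s,s),interpolation=cv2.INTER_CUBIC)
s=cv2.imread('pics/scene0.png')
r1=np.hstack([crop(im,323,212,28,390),crop(im,346,284,28,390)])
r2=np.hstack([crop(im,x,y,12,195) for x,y in((232,185),(180,229),(218,284))]+[crop(s,340,197,14,195)])
cv2.imwrite('pics/c1.png',np.vstack([r1,r2]))
c=cam('top')
for n,uv,z in (('f1',(233,184),50),('f2',(180,229),50),('f3',(218,284),50),('well',(323,212),48),('cap',(346,284),58)):
    print(n,px2w(c,uv,z).round(1))
E
```

```text
f1 [630.7 251.7  50. ]
f2 [538.7 354.1  50. ]
f3 [430.4 275.2  50. ]
well [574.6  70.7  48. ]
cap [431.1  26.   58. ]
```

View pics/c1.png

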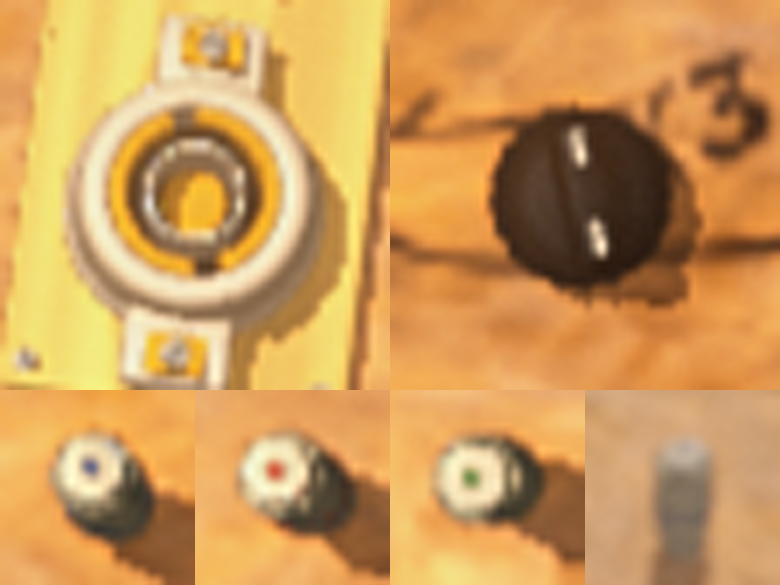

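Crop: the green ring is on the fuse at about (216,283), blue is on the upper one and red is on the left one. The rim slots are at crop (183,115) and (205,268). The cap's marks are at crop (578,147) and (598,238).

```bash
python3 - <<'E'
from h import *
c=cam('top'); s=56/390
f=lambda x0,y0,u,v,s:(x0+(u+.5)*s-.5,y0+(v+.5)*s-.5)
g=px2w(c,f(206,272,470-390,478-390,24/195),50);print('green',g.round(1))
def pair(x0,y0,a,b,z):
    A=px2w(c,f(x0,y0,*a,s),z);B=px2w(c,f(x0,y0,*b,s),z);d=A-B
    print(((A+B)/2).round(1),np.linalg.norm(d).round(1),np.degrees(np.arctan2(d[1],d[0])).round(1))
pair(295,184,(183,115),(205,268),48)
pair(295,184,(212,45),(175,355),39)
pair(318,256,(188,147),(208,238),58)
o=readout.get_obs();M=R.from_rotvec(o['orientation']).as_matrix();print(M.round(3))
E
```

```text
green [433.5 280.4  50. ]
[576.6  71.9  48. ] 45.1 8.2
[576.1  71.9  39. ] 92.0 -6.5
[432.7  26.   58. ] 25.8 12.2
[[ 0.961  0.275 -0.   ]
 [ 0.275 -0.961  0.001]
 [ 0.    -0.001 -1.   ]]
```

Emit:
servo_tool([
  [[-1, 0.65, 0.75, 0, 0, 0, 0], [-1, 0.65, 0.75, 0, 0, 0, 0], [-1, 0.65, 0.75, 0, 0, 0, 0], [-1, 0.65, 0.75, 0, 0, 0, 0], [-1, 0.65, 0.75, 0, 0, 0, 0]],
])

```text
t: 0.52
ee_pos: [302.7, -449.2, 302.4]
orientation: [-3.111, -0.435, 0.0]
ft_force: [-1.1, 0.6, -0.0]
width: 88.0
grasp_force: 0.0
```

Emit:
servo_tool([
  [[-1, 0.65, 0.75, 0, 0, 0, 0], [-1, 0.65, 0.75, 0, 0, 0, 0], [-1, 0.65, 0.75, 0, 0, 0, 0], [-1, 0.65, 0.75, 0, 0, 0, 0], [-1, 0.65, 0.75, 0, 0, 0, 0]],
])

```text
t: 0.93
ee_pos: [432.8, -299.1, 302.5]
orientation: [-3.111, -0.436, 0.0]
ft_force: [0.6, -0.8, -0.8]
width: 87.7
grasp_force: 0.0
```

Emit:
servo_tool([
  [[-1, 0.1, 0.95, 0, 0, 0, 0], [-1, 0.1, 0.95, 0, 0, 0, 0], [-1, 0.1, 0.95, 0, 0, 0, 0], [-1, 0.1, 0.95, 0, 0, 0, 0], [-1, 0.1, 0.95, 0, 0, 0, 0]],
])

```text
t: 1.35
ee_pos: [451.6, -109.0, 302.5]
orientation: [-3.111, -0.436, 0.001]
ft_force: [0.3, -0.3, 0.3]
width: 88.1
grasp_force: 0.0
```

Emit:
servo_tool([
  [[-1, 0.1, 0.95, 0, 0, 0, 0], [-1, 0.1, 0.95, 0, 0, 0, 0], [-1, 0.1, 0.95, 0, 0, 0, 0], [-1, 0.1, 0.95, 0, 0, 0, 0], [-1, 0.1, 0.95, 0, 0, 0, 0]],
])

```text
t: 1.77
ee_pos: [471.6, 81.0, 302.6]
orientation: [3.111, 0.437, -0.0]
ft_force: [0.7, -0.4, 0.2]
width: 87.9
grasp_force: 0.0
```

Emit:
servo_tool([
  [[-1, 0, 0, 0, 0, 0, 0], [-1, 0, 0, 0, 0, 0, 0]],
])

```text
t: 1.93
ee_pos: [471.8, 80.9, 302.4]
orientation: [3.11, 0.443, -0.001]
ft_force: [0.2, -0.7, -1.1]
width: 87.6
grasp_force: 0.0
```

```bash
python3 - <<'E'
from h import *
im,c=snap('wrist','pics/w1.png')
for n,P in (('g',(433.5,280.4,50)),('well',(576.6,71.9,48)),('cap',(432.7,26,58))): print(n,w2px(c,P).round(1))
E
```

```text
g [ 85.5 197.5]
well [360.7 102.9]
cap [361.2 277.8]
```

View pics/w1.png

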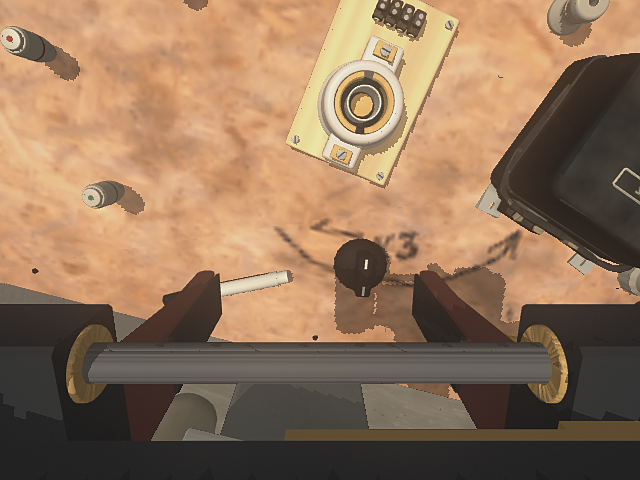

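The wrist view shows the green fuse top near (88,197), the well near (362,103), and the cap near (362,268). An enlarged crop will give finer positions.

```bash
python3 - <<'E'
import cv2,numpy as np
im=cv2.imread('pics/w1.png')
C=lambda x,y,h,s:cv2.resize(im[y-h:y+h,x-h:x+h],(s,s),interpolation=cv2.INTER_CUBIC)
a=C(362,103,48,576); b=np.vstack([C(362,268,32,288)[:, :224] if 0 else cv2.resize(im[236:300,337:387],(224,287),interpolation=cv2.INTER_CUBIC),cv2.resize(im[173:237,70:120],(224,289),interpolation=cv2.INTER_CUBIC)])
cv2.imwrite('pics/c2.png',np.hstack([a,b]))
E
```

```text
(no output)
```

View pics/c2.png

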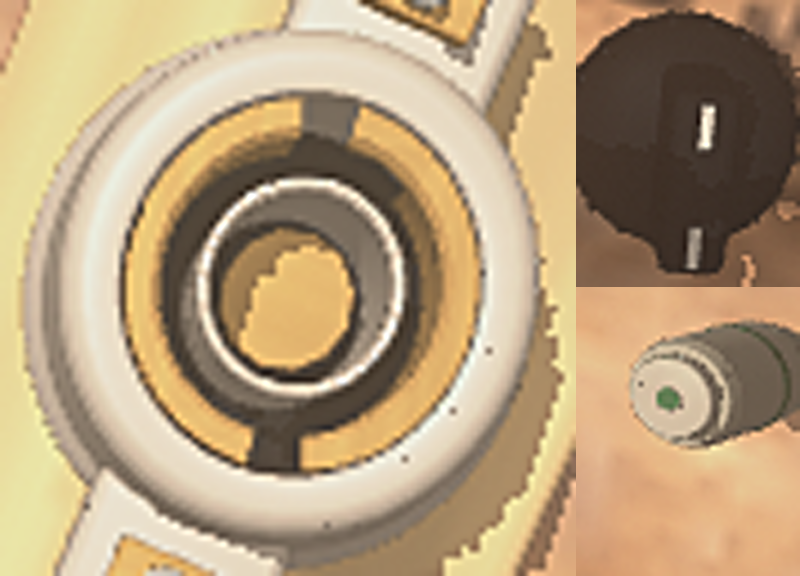

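In the crop, the sleeve is centred at (301,285), the slots at (330,115) and (274,450), the cap marks at (706,128) and (694,249), and the green dot at (669,398).

```bash
python3 - <<'E'
from h import *
c=cam('wrist')
W=lambda u,v:(314+(u+.5)/6-.5,55+(v+.5)/6-.5)
print('sleeve',px2w(c,W(301,285),48).round(1))
def pr(A,B): d=A-B; print(((A+B)/2).round(1),np.linalg.norm(d).round(1),np.degrees(np.arctan2(d[1],d[0])).round(1))
pr(px2w(c,W(330,115),48),px2w(c,W(274,450),48))
m=lambda u,v,x0,y0:(x0+u*.2232-.4,y0+v*.2225-.4)
pr(px2w(c,m(130,128,337,236),58),px2w(c,m(118,249,337,236),58))
print('green',px2w(c,m(93,111,70,173),50).round(1))
# width check of sleeve
print(px2w(c,W(195,285),48)-px2w(c,W(407,285),48))
E
```

```text
sleeve [577.8  68.1  48. ]
[577.7  68.   48. ] 44.4 7.9
[433.3  22.1  58. ] 26.0 12.6
green [435.1 275.   50. ]
[-8.19590634 28.27918769  0.        ]
```

Emit:
servo_tool([
  [[-1, -0.185, 0.98, 0, 0, 0, 0], [-1, -0.185, 0.98, 0, 0, 0, 0], [-1, -0.185, 0.98, 0, 0, 0, 0], [-1, -0.185, 0.98, 0, 0, 0, 0], [-1, -0.185, 0.98, 0, 0, 0, 0]],
])

```text
t: 2.4
ee_pos: [435.0, 275.0, 302.6]
orientation: [3.111, 0.432, -0.0]
ft_force: [0.3, -1.1, -0.6]
width: 87.9
grasp_force: 0.0
```

Emit:
servo_tool([
  [[-1, 0, 0, -1, 0, 0, 0], [-1, 0, 0, -1, 0, 0, 0], [-1, 0, 0, -1, 0, 0, 0], [-1, 0, 0, 0, 0, 0, 0], [-1, 0, 0, 0, 0, 0, 0]],
])

```text
t: 2.82
ee_pos: [434.4, 273.2, 181.2]
orientation: [3.109, 0.433, -0.008]
ft_force: [0.9, 0.5, 0.1]
width: 87.6
grasp_force: 0.0
```

```bash
python3 - <<'E'
from h import *
im,c=snap('wrist','pics/w2.png'); o=readout.get_obs(); print(o['ee_pos'],o['orientation'])
p=w2px(c,(434.5,276,50)).round().astype(int);print(p)
x0,y0=p-35; s=im[y0:y0+70,x0:x0+70]
h=cv2.cvtColor(s,cv2.COLOR_BGR2HSV); m=(cv2.inRange(h,(40,70,30),(90,255,255)))
n,l,st,ce=cv2.connectedComponentsWithStats(m)
for i in range(1,n):
    if st[i,4]>4: print(st[i,4],ce[i]+(x0,y0),px2w(c,ce[i]+(x0,y0),50).round(1))
w=cv2.inRange(h,(0,0,130),(180,75,255)); 
cv2.imwrite('pics/c3.png',np.hstack([cv2.resize(s,(490,490),interpolation=cv2.INTER_CUBIC)]))
E
```

```text
[435.71793882 274.1531389  183.29423658] [ 3.11106998e+00  4.33602906e-01 -1.26670249e-03]
[310 258]
41 [306.46341463 255.92682927] [435. 278.  50.]
```

Emit:
servo_tool([
  [[-1, 0, 0.045, -0.99, 0, 0, 0], [-1, -0.01, 0.045, -0.99, 0, 0, 0], [-1, 0, 0, 0, 0, 0, 0], [1, 0, 0, 0, 0, 0, 0], [1, 0, 0, 0, 0, 0, 0]],
])

```text
t: 3.28
ee_pos: [436.3, 279.3, 106.6]
orientation: [-3.11, -0.435, -0.006]
ft_force: [0.3, 0.1, 0.9]
width: 78.1
grasp_force: 0.0
```

Emit:
servo_tool([
  [[1, 0, 0, 0, 0, 0, 0], [1, 0, 0, 0, 0, 0, 0], [1, 0, 0, 0, 0, 0, 0], [1, 0, 0, 0, 0, 0, 0], [1, 0, 0, 0, 0, 0, 0]],
])

```text
t: 3.7
ee_pos: [434.9, 279.0, 104.4]
orientation: [-3.111, -0.436, -0.002]
ft_force: [0.2, -0.2, -0.4]
width: 44.6
grasp_force: 0.0
```

Emit:
servo_tool([
  [[1, 0, 0, 0, 0, 0, 0], [1, 0, 0, 0, 0, 0, 0], [1, 0, 0, 0, 0, 0, 0], [1, 0, 0, 0, 0, 0, 0], [1, 0, 0, 0, 0, 0, 0]],
])

```text
t: 4.12
ee_pos: [434.6, 278.7, 103.3]
orientation: [3.111, 0.437, -0.0]
ft_force: [0.2, 0.8, 0.9]
width: 21.7
grasp_force: 29.9
```

```bash
python3 - <<'E'
from workcell import readout
import numpy as np
for i in range(3): o=readout.get_obs(); print(o['t'],o['ee_pos'],o['width'],o['grasp_force'],o['ft_force'])
E
```

```text
4.1167 [434.57273648 278.71514583 103.33955625] 21.719199477245883 29.90699874877464 [0.21918238 0.77297867 0.92493279]
4.1167 [434.57273648 278.71514583 103.33955625] 21.719199477245883 29.90699874877464 [0.21918238 0.77297867 0.92493279]
4.1167 [434.57273648 278.71514583 103.33955625] 21.719199477245883 29.90699874877464 [0.21918238 0.77297867 0.92493279]
```

Emit:
servo_tool([
  [[1, 0, 0, 1, 0, 0, 0], [1, 0, 0, 1, 0, 0, 0], [1, 0.385, -0.86, 0.1, 0, 0, 0], [1, 0.385, -0.86, 0, 0, 0, 0], [1, 0.385, -0.86, 0, 0, 0, 0]],
])

```text
t: 4.53
ee_pos: [481.5, 175.0, 188.5]
orientation: [-3.11, -0.44, -0.003]
ft_force: [1.1, 0.2, 0.2]
width: 21.8
grasp_force: 29.9
```

Emit:
servo_tool([
  [[1, 0.385, -0.86, 0, 0, 0, 0], [1, 0.385, -0.86, 0, 0, 0, 0], [1, 0.385, -0.86, 0, 0, 0, 0], [1, 0, 0, 0, 0, 0, 0], [1, 0, 0, 0, 0, 0, 0]],
])

```text
t: 4.95
ee_pos: [527.4, 70.7, 187.3]
orientation: [-3.112, -0.431, 0.0]
ft_force: [-0.4, 0.5, -1.3]
width: 21.4
grasp_force: 29.9
```

Emit:
servo_tool([
  [[1, 0, 0, 0, 0, 0, 0], [1, 0, 0, 0, 0, 0, 0], [1, 0, 0, 0, 0, 0, 0]],
])

```text
t: 5.2
ee_pos: [526.4, 73.6, 187.4]
orientation: [-3.111, -0.439, 0.001]
ft_force: [-0.6, -0.4, 0.5]
width: 21.5
grasp_force: 29.9
```

```bash
python3 - <<'E'
from h import *
im,c=snap('wrist','pics/w3.png'); o=readout.get_obs(); print(o['ee_pos'],o['orientation'],o['width'],o['grasp_force'])
print(w2px(c,(577.8,67,48)))
E
```

```text
[526.48491953  73.60429042 187.40723323] [-3.11057477e+00 -4.39575246e-01  6.68597020e-04] 21.487185180907264 29.9060449632816
[350.4049786 176.7788344]
```

View pics/w3.png

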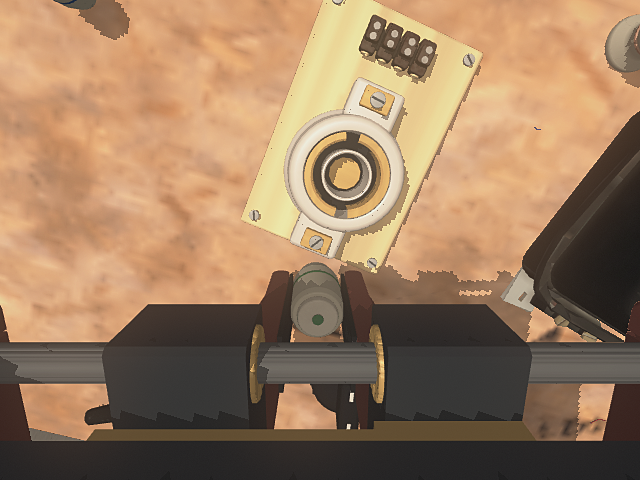

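The wrist view shows the held fuse upright, with its green dot at (317,317). The sleeve ring is at about (346,174). I'll refine both with an ellipse and blob fit in the tool frame.

```bash
python3 - <<'E'
from h import *
im=cv2.imread('pics/w3.png')
o={'ee_pos':np.array([527.02,72.355,187.475]),'orientation':np.array([3.111,.4356,0])}
c=cam('wrist',o); M=R.from_rotvec(o['orientation']).as_matrix()
h=cv2.cvtColor(im,cv2.COLOR_BGR2HSV)
s=h[140:210,312:382]; m=cv2.inRange(s,(0,0,190),(180,60,255))
# keep sleeve only: mask pixels within 34 px
yy,xx=np.mgrid[:70,:70]; m[(xx-34)**2+(yy-34)**2>30**2]=0
n,l,st,ce=cv2.connectedComponentsWithStats(m)
for i in range(1,n):
    if st[i,4]>15: print(st[i])
pts=cv2.findNonZero(m); e=cv2.fitEllipse(pts); print(e)
uv=np.array(e[0])+(312,140); w=px2w(c,uv,48); print('well',uv,w, 'in tool',M.T@(w-o['ee_pos']))
g=cv2.inRange(h[290:345,290:345],(40,70,30),(90,255,255)); n,l,st,ce=cv2.connectedComponentsWithStats(g)
for i in range(1,n):
    if st[i,4]>8:
        q=ce[i]+(290,290); p=px2w(c,q,187.475-53.5); print(st[i,4],q,p,M.T@(p-o['ee_pos']))
cv2.imwrite('pics/m.png',m)
big=cv2.resize(im[130:345,270:430],None,fx=3.7,fy=2.75*1,interpolation=cv2.INTER_CUBIC)
E
```

```text
[ 10  10  50  51 400]
((34.225364685058594, 34.882049560546875), (47.49816131591797, 48.37022399902344), 27.532520294189453)
well [346.22536469 174.88204956] [578.86600547  68.19194248  48.        ] in tool [ 48.71350047  18.20889624 139.4777614 ]
84 [317.41666667 319.41666667] [528.19462926  71.03668238 133.975     ] [ 0.76918939  1.57728251 53.50035741]
```

Emit:
servo_tool([
  [[1, 0.633, -0.035, 0, 0, 0, 0], [1, 0.633, -0.035, 0, 0, 0, 0], [1, 0, 0, -0.5, 0, 0, 0], [1, 0, 0, -0.3, 0, 0, 0], [1, 0, 0, 0, 0, 0, 0]],
])

```text
t: 5.67
ee_pos: [575.3, 70.2, 152.7]
orientation: [-3.111, -0.438, 0.009]
ft_force: [-0.8, 0.1, -0.3]
width: 21.1
grasp_force: 29.9
```

Emit:
servo_tool([
  [[1, 0, 0, 0, 0, 0, 0], [1, 0, 0, 0, 0, 0, 0], [1, 0, 0, -0.2, 0, 0, 0], [1, 0, 0, -0.1, 0, 0, 0], [1, 0, 0, 0, 0, 0, 0]],
])

```text
t: 6.08
ee_pos: [577.0, 69.5, 142.8]
orientation: [-3.111, -0.437, 0.002]
ft_force: [-0.0, 0.0, -0.7]
width: 21.3
grasp_force: 29.9
```

```bash
python3 - <<'E'
from h import *
o=readout.get_obs(); print(o['ee_pos'],o['orientation'],o['ft_force'],o['moment'])
im,c=snap('wrist','pics/w4.png'); s=vision.get_image('scene')[:,:,::-1]
a=cv2.resize(im[160:400,220:420],(500,600),interpolation=cv2.INTER_CUBIC)
p=w2px(cam('scene'),(577,70,60)).astype(int); b=cv2.resize(s[p[1]-60:p[1]+60,p[0]-30:p[0]+30],(300,600),interpolation=cv2.INTER_CUBIC)
cv2.imwrite('pics/c4.png',np.hstack([a,b]))
E
```

```text
[577.04237669  69.53839669 142.80625604] [-3.11105266e+00 -4.36601108e-01  1.86248590e-03] [-0.00372224  0.01440653 -0.70451285] [0.01527572 0.02042105 0.00283916]
```

View pics/c4.png

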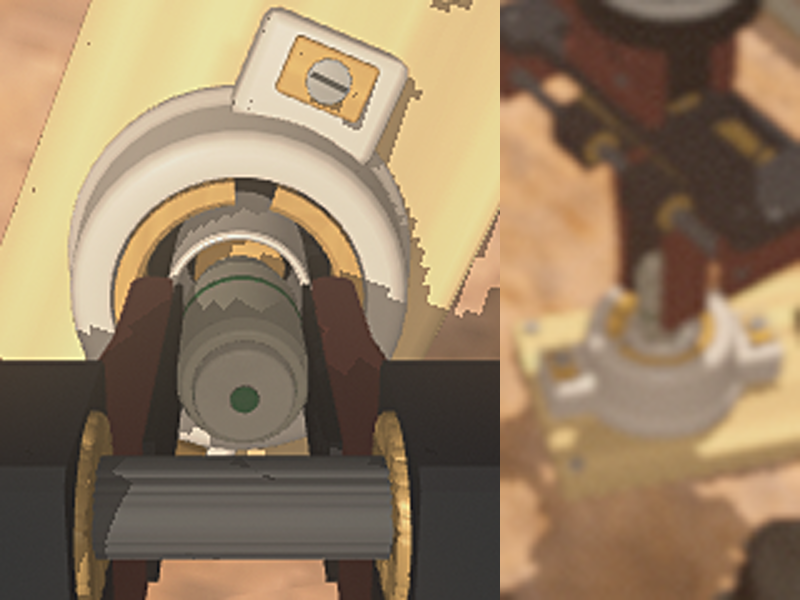

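The view shows the fuse foot inside the sleeve. The sleeve arc is centred at crop x≈241 and the fuse body at 242, so they are aligned sideways.

Emit:
servo_tool([
  [[1, 0, 0, -0.1, 0, 0, 0], [1, 0, 0, -0.05, 0, 0, 0], [1, 0, 0, -0.025, 0, 0, 0], [1, 0, 0, 0, 0, 0, 0], [1, 0, 0, 0, 0, 0, 0]],
])

```text
t: 6.6
ee_pos: [577.6, 69.6, 136.4]
orientation: [-3.111, -0.436, 0.0]
ft_force: [0.3, -0.2, 0.1]
width: 21.2
grasp_force: 29.9
```

Emit:
servo_tool([
  [[1, 0, 0, -0.025, 0, 0, 0], [1, 0, 0, -0.025, 0, 0, 0], [1, 0, 0, -0.025, 0, 0, 0], [1, 0, 0, 0, 0, 0, 0], [1, 0, 0, 0, 0, 0, 0]],
])

```text
t: 7.02
ee_pos: [577.6, 69.5, 133.4]
orientation: [-3.111, -0.436, 0.0]
ft_force: [-0.5, -0.3, -1.2]
width: 21.4
grasp_force: 29.9
```

Emit:
servo_tool([
  [[1, 0, 0, -0.02, 0, 0, 0], [1, 0, 0, 0, 0, 0, 0], [1, 0, 0, 0, 0, 0, 0]],
])

```text
t: 7.27
ee_pos: [577.8, 69.6, 133.0]
orientation: [3.111, 0.436, 0.001]
ft_force: [-1.7, 0.2, 3.0]
width: 21.4
grasp_force: 29.9
```

Emit:
servo_tool([
  [[1, 0, 0, -0.015, 0, 0, 0], [1, 0, 0, 0, 0, 0, 0], [1, 0, 0, 0, 0, 0, 0]],
])

```text
t: 7.52
ee_pos: [577.8, 69.6, 132.2]
orientation: [-3.111, -0.436, -0.001]
ft_force: [-0.9, -0.1, 3.9]
width: 21.7
grasp_force: 29.9
```

Emit:
servo_tool([
  [[-0.2, 0, 0, 0, 0, 0, 0], [-0.2, 0, 0, 0, 0, 0, 0], [-0.2, 0, 0, 0, 0, 0, 0], [-0.2, 0, 0, 0, 0, 0, 0], [-0.2, 0, 0, 0, 0, 0, 0]],
])

```text
t: 7.93
ee_pos: [577.5, 69.5, 131.9]
orientation: [-3.111, -0.436, 0.001]
ft_force: [-0.4, 0.0, 0.7]
width: 50.6
grasp_force: 0.0
```

Emit:
servo_tool([
  [[-0.2, 0, 0, 0.3, 0, 0, 0], [-0.2, 0, 0, 0.6, 0, 0, 0], [-0.2, 0, 0, 0.7, 0, 0, 0], [-0.2, -0.9, -0.3, 0, 0, 0, -0.72], [-0.2, -0.9, -0.3, 0, 0, 0, 0]],
])

```text
t: 8.35
ee_pos: [507.4, 45.8, 198.7]
orientation: [3.123, 0.335, 0.01]
ft_force: [-0.5, -0.4, -1.4]
width: 52.8
grasp_force: 0.0
```

Emit:
servo_tool([
  [[-0.2, -0.9, -0.3, 0, 0, 0, 0], [-0.2, -0.9, -0.3, 0, 0, 0, 0], [-0.2, 0, 0, 0, 0, 0, 0], [-0.2, 0, 0, 0, 0, 0, 0], [-0.2, 0, 0, 0, 0, 0, 0]],
])

```text
t: 8.77
ee_pos: [434.9, 21.6, 197.1]
orientation: [3.123, 0.338, 0.004]
ft_force: [0.8, 0.4, 0.3]
width: 52.7
grasp_force: 0.0
```

```bash
python3 - <<'E'
from h import *
o=readout.get_obs(); print(o['ee_pos'],o['orientation'],o['width'])
im,c=snap('wrist','pics/w5.png'); print(w2px(c,(433.5,22,58)), w2px(c,(577.7,69.6,78)))
cv2.imwrite('pics/c5.png',cv2.resize(im[60:360,180:580],(800,600),interpolation=cv2.INTER_CUBIC))
E
```

```text
[434.90170875  21.56699539 197.08674956] [3.12315559 0.33807873 0.00425091] 52.727475984057364
[313.23237048 258.976852  ] [278.30816919 -43.73246243]
```

View pics/c5.png

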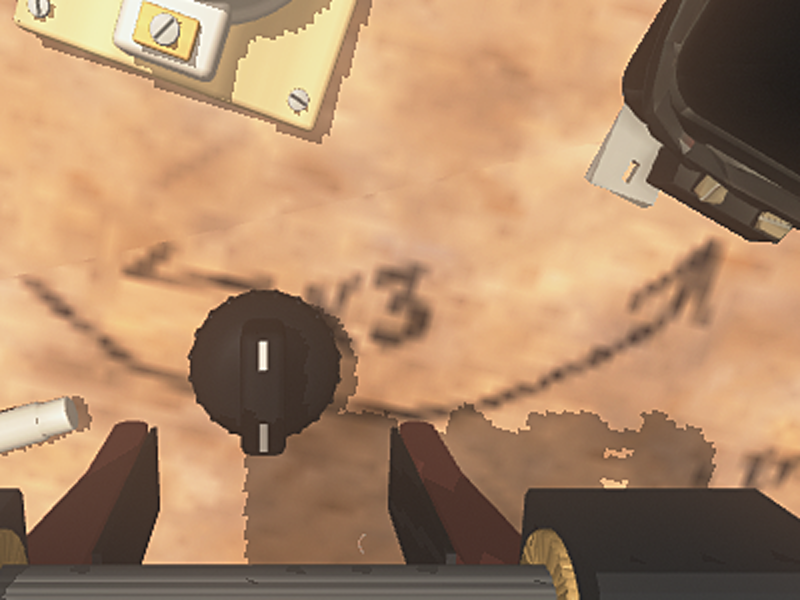

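The crop shows the bar parallel to the tool's x axis. Its marks are at crop (263,356) and (263,438), which are image (311.5,238) and (311.5,279). The fingers straddle it.

```bash
python3 - <<'E'
from h import *
o={'ee_pos':np.array([433.66,21.555,196.08]),'orientation':(R.from_rotvec([0,0,np.radians(-3.6)])*R.from_rotvec([3.111,.4356,0])).as_rotvec()}
M=R.from_rotvec(o['orientation']).as_matrix();c=cam('wrist',o);print(np.degrees(np.arctan2(M[1,0],M[0,0])))
A=px2w(c,(311.5,238),58);B=px2w(c,(311.5,279),58);d=A-B;m=(A+B)/2
print(m,np.linalg.norm(d),np.degrees(np.arctan2(d[1],d[0])),M.T@(m-o['ee_pos']))
E
```

```text
12.341388122298154
[432.08678633  23.04502001  58.        ] 25.880880804941043 12.211024971691163 [ -1.21370684  -1.82527171 138.07960334]
```

Emit:
servo_tool([
  [[-0.2, -0.055, 0.075, -0.8, 0, 0, 0], [-0.2, 0, 0, -0.7, 0, 0, 0], [-0.2, 0, 0, -0.3, 0, 0, 0], [-0.2, 0, 0, -0.1, 0, 0, 0], [-0.2, 0, 0, -0.06, 0, 0, 0]],
])

```text
t: 9.23
ee_pos: [432.3, 24.8, 117.0]
orientation: [-3.123, -0.339, 0.001]
ft_force: [0.1, -0.7, 0.6]
width: 52.5
grasp_force: 0.0
```

Emit:
servo_tool([
  [[-0.2, 0, 0, 0, 0, 0, 0], [1, 0, 0, 0, 0, 0, 0], [1, 0, 0, 0, 0, 0, 0], [1, 0, 0, 0, 0, 0, 0], [1, 0, 0, 0, 0, 0, 0]],
])

```text
t: 9.65
ee_pos: [431.8, 24.6, 118.3]
orientation: [3.123, 0.339, 0.002]
ft_force: [-0.3, 0.2, 0.4]
width: 29.1
grasp_force: 0.0
```

Emit:
servo_tool([
  [[1, 0, 0, 0, 0, 0, 0], [1, 0, 0, 0, 0, 0, 0], [1, 0, 0, 0, 0, 0, 0], [1, 0, 0, 0, 0, 0, 0]],
])

```text
t: 9.98
ee_pos: [431.6, 24.5, 117.8]
orientation: [3.123, 0.339, 0.001]
ft_force: [0.6, -0.0, 2.6]
width: 14.1
grasp_force: 30.0
```

Emit:
servo_tool([
  [[1, 0, 0, 0.5, 0, 0, 0], [1, 0, 0, 1, 0, 0, 0], [1, 0, 0, 0.75, 0, 0, 0], [1, 0.79, 0.36, 0, 0, 0, -0.86], [1, 0.79, 0.36, 0, 0, 0, 0]],
])

```text
t: 10.4
ee_pos: [495.3, 53.4, 210.3]
orientation: [-3.134, -0.213, -0.006]
ft_force: [0.4, -0.3, -0.9]
width: 13.7
grasp_force: 30.0
```

Emit:
servo_tool([
  [[1, 0.79, 0.36, 0, 0, 0, 0], [1, 0, 0, 0, 0, 0, 0], [1, 0, 0, 0, 0, 0, 0], [1, 0, 0, 0, 0, 0, 0], [1, 0, 0, 0, 0, 0, 0]],
])

```text
t: 10.82
ee_pos: [524.6, 67.4, 207.0]
orientation: [3.134, 0.221, -0.004]
ft_force: [-0.1, 0.4, -0.5]
width: 13.6
grasp_force: 30.0
```

```bash
python3 - <<'E'
from h import *
o=readout.get_obs(); print(o['ee_pos'],o['orientation'],o['width'],o['grasp_force'])
im,_=snap('wrist','pics/w6.png')
cv2.imwrite('pics/c6.png',cv2.resize(im[90:390,200:500],(600,600),interpolation=cv2.INTER_CUBIC))
E
```

```text
[524.6332515   67.35297262 207.01566388] [ 3.13369097  0.22083605 -0.00400264] 13.643231318360117 29.98796045780182
```

View pics/c6.png

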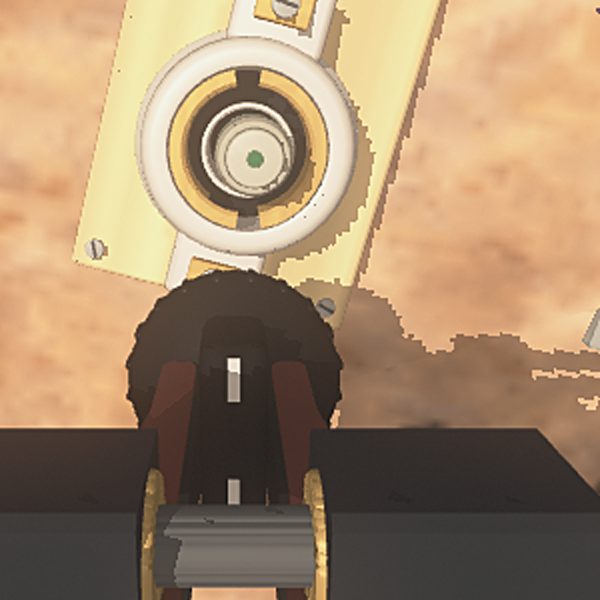

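The crop shows the fuse standing in the well, with its dot at crop (255,158). The slots are at (247,81) and (247,222), in line with the tool's x axis. The cap's first mark is at (234,380). I'll now fit the centres.

```bash
python3 - <<'E'
from h import *
def run(f,ctr,rad,yaw,tcp,slots=None):
    im=cv2.imread(f); h=cv2.cvtColor(im,cv2.COLOR_BGR2HSV)
    o={'ee_pos':np.array(tcp),'orientation':(R.from_rotvec([0,0,np.radians(yaw)])*R.from_rotvec([np.pi,0,0])).as_rotvec()}
    c=cam('wrist',o)
    # dark/brass region inside white collar: rays outward from centre, find radius where bright-white collar starts
    g=im.astype(float)[:,:,0]  # blue: brass low, white high
    pts=[]
    for a in np.radians(np.arange(0,360,3)):
        r=np.arange(rad-8,rad+8,.25); x=ctr[0]+r*np.cos(a); y=ctr[1]+r*np.sin(a)
        v=cv2.remap(g.astype(np.float32),x.astype(np.float32)[None],y.astype(np.float32)[None],cv2.INTER_LINEAR)[0]
        k=np.argmax(np.diff(cv2.blur(v[:,None],(1,5))[:,0])); pts.append((x[k],y[k]))
    P=np.array([px2w(c,p,48)[:2] for p in pts])
    A=np.c_[2*P,np.ones(len(P))]; w=np.ones(len(P),bool)
    for _ in range(5):
        s=np.linalg.lstsq(A[w],(P[w]**2).sum(1),rcond=None)[0]; rr=np.sqrt(s[2]+s[0]**2+s[1]**2); e=np.hypot(*(P-s[:2]).T)-rr; w=abs(e)<max(.4,1.5*np.median(abs(e)))
    C=np.array([*s[:2],48]); print(f,'brass',C[:2].round(2),'r',rr.round(2),w.sum(),'px',w2px(c,C).round(1))
    return im,h,c,o
run('pics/w3.png',(346.2,174.9),44,15.95,[527.02,72.355,187.475])
im,h,c,o=run('pics/w6.png',(200+124,90+73.7),40.5,8.04,[526.26,67.755,207.68])
M=R.from_rotvec(o['orientation']).as_matrix()
q=cv2.inRange(h[262:300,305:330],(0,0,110),(180,90,255)); n,l,st,ce=cv2.connectedComponentsWithStats(q)
for i in range(1,n):
    if st[i,4]>15:
        u=ce[i]+(305,262); p=px2w(c,u,207.68-59.68); print('mark',st[i],u,M.T@(p-o['ee_pos']),p)
g=cv2.inRange(h[155:182,315:342],(40,70,30),(90,255,255)); n,l,st,ce=cv2.connectedComponentsWithStats(g)
for i in range(1,n):
    if st[i,4]>8: u=ce[i]+(315,155); print('dot',u,px2w(c,u,78.5))
A=px2w(c,(200+247/2,90+81/2),48);B=px2w(c,(200+247/2,90+222/2),48);d=A-B;print('slots',(A+B)/2,np.degrees(np.arctan2(d[1],d[0])))
E
```

```text
pics/w3.png brass [578.69  68.1 ] r 25.25 120 px [346.4 175.5]
pics/w6.png brass [579.76  69.85] r 25.34 120 px [323.4 164.9]
mark [  9   7   6  22 132] [316.5 279.5] [15.00233747  1.19319784 59.68      ] [541.2817604  68.6718235 148.       ]
dot [327.16 169.26] [579.49562877  68.26228941  78.5       ]
slots [578.77773636  69.63595796  48.        ] 8.359075705413053
```

Emit:
servo_tool([
  [[1, 0.4, 0.02, 0, 0, 0, 0], [1, 0.5, 0.03, 0, 0, 0, 0], [1, 0.3, 0.01, 0, 0, 0, 0], [1, 0.04, 0, 0, 0, 0, 0], [1, 0, 0, 0, 0, 0, 0]],
])

```text
t: 11.28
ee_pos: [575.3, 69.8, 207.4]
orientation: [3.134, 0.22, -0.001]
ft_force: [-0.0, 0.4, -1.1]
width: 13.7
grasp_force: 30.0
```

Emit:
servo_tool([
  [[1, 0, 0, 0, 0, 0, 0], [1, 0, 0, 0, 0, 0, 0], [1, 0, 0, 0, 0, 0, 0], [1, 0, 0, 0, 0, 0, 0], [1, 0, 0, 0, 0, 0, 0]],
])

```text
t: 11.7
ee_pos: [575.5, 70.2, 207.8]
orientation: [3.134, 0.221, -0.0]
ft_force: [-0.6, 0.1, -1.2]
width: 13.9
grasp_force: 30.0
```

Emit:
servo_tool([
  [[1, 0, 0, 0, 0, 0, 0], [1, 0, 0, 0, 0, 0, 0], [1, 0, 0, 0, 0, 0, 0], [1, 0, 0, 0, 0, 0, 0], [1, 0, 0, 0, 0, 0, 0]],
])

```text
t: 12.12
ee_pos: [575.9, 70.2, 207.7]
orientation: [-3.134, -0.221, 0.0]
ft_force: [0.4, -0.7, -0.6]
width: 14.0
grasp_force: 30.0
```

```bash
python3 - <<'E'
from h import *
o=readout.get_obs(); print(o['ee_pos'],o['orientation'],o['width'],o['grasp_force'])
im,c=snap('wrist','pics/w7.png')
print(w2px(c,(578.2+.99*25,69.4+.14*25,48)),w2px(c,(578.2,69.4,48)))
cv2.imwrite('pics/c7.png',cv2.resize(im[180:360,220:420],(666,600),interpolation=cv2.INTER_CUBIC))
E
```

```text
[575.86802626  70.15912555 207.65892808] [-3.13379651e+00 -2.21153233e-01  9.00878386e-05] 13.981535357092657 29.987918436527252
[316.41538517 206.33272415] [316.36345028 244.04743263]
```

View pics/c7.png

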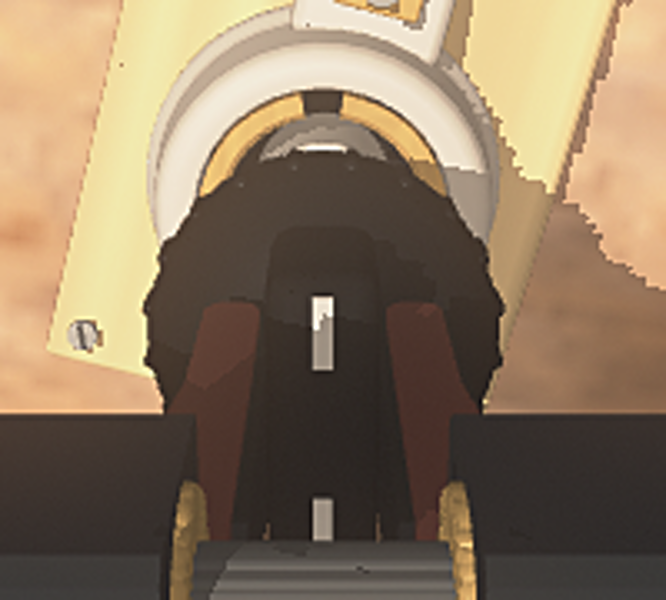

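The crop shows the slot centred at column 323 and the cap marks at column 323, so sideways position and yaw are aligned. I'll check the fore-aft direction with an arc fit.

```bash
python3 - <<'E'
from h import *
from scipy.optimize import least_squares
im=cv2.imread('pics/w7.png'); h=cv2.cvtColor(im,cv2.COLOR_BGR2HSV)
o={'ee_pos':np.array([575.86,70.155,207.68]),'orientation':(R.from_rotvec([0,0,np.radians(8.05)])*R.from_rotvec([np.pi,0,0])).as_rotvec()}
c=cam('wrist',o); M=R.from_rotvec(o['orientation']).as_matrix()
g=im[:,:,0].astype(np.float32); pts=[]
for a in np.radians(np.arange(-150,-29,3)):
    r=np.arange(32,46,.25); x=316.4+r*np.cos(a); y=245+r*np.sin(a)
    v=cv2.remap(g,x.astype(np.float32)[None],y.astype(np.float32)[None],cv2.INTER_LINEAR)[0]
    k=np.argmax(np.diff(cv2.blur(v[:,None],(1,5))[:,0])); pts.append((x[k],y[k]))
P=np.array([(M.T@(px2w(c,p,48)-o['ee_pos']))[:2] for p in pts])
s=least_squares(lambda q:np.hypot(*(P-q).T)-25.3,(0,0),loss='soft_l1',f_scale=.3); print('well in tool',s.x,np.median(abs(s.fun)))
q=cv2.inRange(h[262:300,305:330],(0,0,100),(180,90,255)); n,l,st,ce=cv2.connectedComponentsWithStats(q)
for i in range(1,n):
    if st[i,4]>15:
        u=ce[i]+(305,262); p=px2w(c,u,148); print('mark',st[i],u,M.T@(p-o['ee_pos']))
E
```

```text
well in tool [1.97993525 1.13563226] 0.04044247487962238
mark [  9   7   6  22 132] [316.5 279.5] [15.00051802  1.19292849 59.68      ]
```

Emit:
servo_tool([
  [[1, 0, 0, -0.4, 0, 0, 0], [1, 0, 0, -0.4, 0, 0, 0], [1, 0, 0, -0.2, 0, 0, 0], [1, 0, 0, 0, 0, 0, 0], [1, 0, 0, 0, 0, 0, 0]],
])

```text
t: 12.58
ee_pos: [575.8, 70.1, 167.5]
orientation: [3.134, 0.221, -0.001]
ft_force: [0.2, -0.4, -1.0]
width: 13.9
grasp_force: 30.0
```

Emit:
servo_tool([
  [[1, 0, 0, -0.02, 0, 0, 0], [1, 0, 0, -0.02, 0, 0, 0], [1, 0, 0, 0, 0, 0, 0], [1, 0, 0, 0, 0, 0, 0], [1, 0, 0, 0, 0, 0, 0]],
])

```text
t: 13.0
ee_pos: [576.0, 70.2, 166.4]
orientation: [-3.134, -0.221, -0.001]
ft_force: [-1.0, 0.3, -1.5]
width: 13.7
grasp_force: 30.0
```

Emit:
servo_tool([
  [[1, 0, 0, -0.02, 0, 0, 0], [1, 0, 0, -0.02, 0, 0, 0], [1, 0, 0, 0, 0, 0, 0], [1, 0, 0, 0, 0, 0, 0], [1, 0, 0, 0, 0, 0, 0]],
])

```text
t: 13.42
ee_pos: [575.8, 70.2, 164.4]
orientation: [-3.134, -0.221, 0.0]
ft_force: [0.9, 0.3, -1.3]
width: 13.7
grasp_force: 30.0
```

Emit:
servo_tool([
  [[1, 0, 0, -0.02, 0, 0, 0], [1, 0, 0, 0, 0, 0, 0], [1, 0, 0, 0, 0, 0, 0]],
])

```text
t: 13.67
ee_pos: [575.8, 70.1, 163.6]
orientation: [3.134, 0.221, -0.0]
ft_force: [-0.2, 0.6, -1.7]
width: 13.6
grasp_force: 30.0
```

Emit:
servo_tool([
  [[1, 0, 0, -0.015, 0, 0, 0], [1, 0, 0, 0, 0, 0, 0], [1, 0, 0, 0, 0, 0, 0]],
])

```text
t: 13.92
ee_pos: [575.8, 70.2, 163.0]
orientation: [-3.134, -0.221, 0.0]
ft_force: [0.5, -0.4, -1.3]
width: 13.8
grasp_force: 30.0
```

Emit:
servo_tool([
  [[1, 0, 0, -0.02, 0, 0, 0], [1, 0, 0, 0, 0, 0, 0], [1, 0, 0, 0, 0, 0, 0]],
])

```text
t: 14.17
ee_pos: [575.8, 70.2, 162.2]
orientation: [-3.134, -0.221, 0.0]
ft_force: [-0.0, 0.5, -0.8]
width: 13.9
grasp_force: 30.0
```

Emit:
servo_tool([
  [[1, 0, 0, -0.02, 0, 0, 0], [1, 0, 0, 0, 0, 0, 0], [1, 0, 0, 0, 0, 0, 0]],
])

```text
t: 14.42
ee_pos: [575.8, 70.1, 161.4]
orientation: [-3.134, -0.221, 0.0]
ft_force: [0.9, 0.0, -0.9]
width: 13.8
grasp_force: 30.0
```

Emit:
servo_tool([
  [[1, 0, 0, -0.02, 0, 0, 0], [1, 0, 0, 0, 0, 0, 0], [1, 0, 0, 0, 0, 0, 0]],
])

```text
t: 14.67
ee_pos: [575.9, 70.2, 160.7]
orientation: [-3.134, -0.221, -0.0]
ft_force: [0.3, 0.0, -0.5]
width: 14.0
grasp_force: 30.0
```

Emit:
servo_tool([
  [[1, 0, 0, -0.02, 0, 0, 0], [1, 0, 0, -0.02, 0, 0, 0], [1, 0, 0, 0, 0, 0, 0], [1, 0, 0, 0, 0, 0, 0]],
])

```text
t: 15.0
ee_pos: [576.2, 70.2, 159.4]
orientation: [-3.134, -0.221, -0.001]
ft_force: [0.2, -0.4, 3.8]
width: 13.6
grasp_force: 30.0
```

Emit:
servo_tool([
  [[1, 0, 0, -0.02, 0, 0, 0], [1, 0, 0, -0.02, 0, 0, 0], [1, 0, 0, 0, 0, 0, 0], [1, 0, 0, 0, 0, 0, 0]],
])

```text
t: 15.33
ee_pos: [576.0, 70.2, 157.6]
orientation: [-3.134, -0.221, -0.001]
ft_force: [1.3, -0.5, 5.0]
width: 14.0
grasp_force: 30.0
```

Emit:
servo_tool([
  [[1, 0, 0, -0.02, 0, 0, 0], [1, 0, 0, -0.02, 0, 0, 0], [1, 0, 0, 0, 0, 0, 0], [1, 0, 0, 0, 0, 0, 0]],
])

```text
t: 15.67
ee_pos: [576.0, 70.2, 155.9]
orientation: [-3.134, -0.221, -0.0]
ft_force: [2.2, 0.5, 4.6]
width: 13.7
grasp_force: 30.0
```

Emit:
servo_tool([
  [[1, 0.007, 0, -0.02, 0, 0, 0], [1, 0, 0, -0.02, 0, 0, 0], [1, 0, 0, 0, 0, 0, 0], [1, 0, 0, 0, 0, 0, 0]],
])

```text
t: 16.0
ee_pos: [576.2, 70.2, 154.4]
orientation: [-3.134, -0.221, -0.0]
ft_force: [0.2, -0.3, 5.9]
width: 13.8
grasp_force: 30.0
```

Emit:
servo_tool([
  [[1, 0, 0, -0.02, 0, 0, 0], [1, 0, 0, -0.02, 0, 0, 0], [1, 0, 0, 0, 0, 0, 0], [1, 0, 0, 0, 0, 0, 0], [1, 0, 0, 0, 0, 0, 0]],
])

```text
t: 16.42
ee_pos: [576.4, 70.2, 152.9]
orientation: [-3.134, -0.221, -0.001]
ft_force: [0.7, 0.6, 6.4]
width: 13.6
grasp_force: 30.0
```

Emit:
servo_tool([
  [[1, 0, 0, -0.0075, 0, 0, 0], [1, 0, 0.004, 0, 0, 0, -0.6], [1, 0, 0, 0, 0, 0, 0], [1, 0, 0.004, 0, 0, 0, -0.8], [1, 0, 0, 0, 0, 0, 0]],
])

```text
t: 16.83
ee_pos: [576.3, 70.5, 152.6]
orientation: [-3.141, -0.024, -0.001]
ft_force: [-0.6, -0.4, 7.3]
width: 13.7
grasp_force: 30.0
```

```bash
python3 -c "
from workcell import readout
o=readout.get_obs();print(o['moment'],o['ft_force'],o['ee_pos'])"
```

```text
[ 0.02434149 -0.0926475  -0.00639995] [-0.59866998 -0.37886016  7.28258984] [576.30935498  70.47155003 152.64294682]
```

Emit:
servo_tool([
  [[1, 0, 0.004, 0, 0, 0, -0.8], [1, 0, 0.004, 0, 0, 0, -0.8], [1, 0, 0.004, 0, 0, 0, -0.8], [1, 0, 0, 0, 0, 0, 0], [1, 0, 0, 0, 0, 0, 0]],
])

```text
t: 17.25
ee_pos: [576.3, 70.9, 152.7]
orientation: [-3.127, 0.3, -0.001]
ft_force: [0.1, -0.6, 6.3]
width: 13.8
grasp_force: 30.0
```

Emit:
servo_tool([
  [[1, 0, 0.004, 0, 0, 0, -0.8], [1, 0, 0.003, 0, 0, 0, -0.6], [1, 0, 0, 0, 0, 0, -0.2], [1, 0, 0, 0, 0, 0, 0], [1, 0, 0, 0, 0, 0, 0]],
])

```text
t: 17.67
ee_pos: [576.3, 71.2, 152.6]
orientation: [-3.099, 0.517, -0.001]
ft_force: [0.4, 0.5, 6.8]
width: 13.5
grasp_force: 30.0
```

```bash
python3 -c "
from workcell import readout
import numpy as np
o=readout.get_obs();print(o['moment'],o['ft_force'],o['ee_pos'],np.degrees(2*np.arctan2(o['orientation'][1],o['orientation'][0])))"
```

```text
[-0.00181992 -0.07141925  0.04680455] [0.40602185 0.53750565 6.83855003] [576.3044203   71.24986361 152.64141538] 341.0727789334967
```

Emit:
servo_tool([
  [[1, 0, 0.002, 0, 0, 0, -0.4], [1, 0, 0, 0, 0, 0, 0], [1, 0, 0.001, 0, 0, 0, -0.2], [1, 0, 0, 0, 0, 0, 0], [1, 0, 0, 0, 0, 0, 0]],
])

```text
t: 18.08
ee_pos: [576.3, 71.4, 152.7]
orientation: [-3.084, 0.597, -0.001]
ft_force: [0.7, 0.5, 6.8]
width: 13.6
grasp_force: 30.0
```

```bash
cat > st.py <<'E'
from workcell import readout
import numpy as np
o=readout.get_obs();print(o['moment'],o['ft_force'],o['ee_pos'],np.degrees(2*np.arctan(o['orientation'][1]/o['orientation'][0])))
E
python3 st.py
```

```text
[ 0.0008897  -0.09371837 -0.00604442] [0.74331621 0.45095013 6.78635239] [576.31849254  71.36163562 152.66963262] -21.92582669806569
```

Turned 30° with no resistance so far; I'm feeling for the stop.

Emit:
servo_tool([
  [[1, 0, 0.001, 0, 0, 0, -0.3], [1, 0, 0, 0, 0, 0, 0], [1, 0, 0, 0, 0, 0, 0]],
])

```text
t: 18.33
ee_pos: [576.3, 71.3, 152.6]
orientation: [3.076, -0.638, 0.001]
ft_force: [0.2, -0.8, 6.7]
width: 14.2
grasp_force: 30.0
```

```bash
python3 st.py
```

```text
[-0.08781859 -0.05586885  0.00528728] [ 0.22173798 -0.80405786  6.7219468 ] [576.28219647  71.27399079 152.62909857] -23.42621180964462
```

Emit:
servo_tool([
  [[1, 0, 0.001, 0, 0, 0, -0.3], [1, 0, 0, 0, 0, 0, 0], [1, 0, 0, 0, 0, 0, 0]],
])

```text
t: 18.58
ee_pos: [576.2, 71.2, 152.6]
orientation: [3.067, -0.677, 0.0]
ft_force: [-0.2, -0.4, 6.1]
width: 13.9
grasp_force: 30.0
```

```bash
python3 st.py
```

```text
[-0.20805604 -0.01967854  0.14665636] [-0.19514665 -0.41344767  6.14127124] [576.2058228   71.19800214 152.63913043] -24.89825255197291
```

Emit:
servo_tool([
  [[1, 0, 0, 0, 0, 0, -0.2], [1, 0, 0, 0, 0, 0, 0], [1, 0, 0, 0, 0, 0, 0]],
])

```text
t: 18.83
ee_pos: [576.2, 71.2, 152.6]
orientation: [3.061, -0.703, 0.001]
ft_force: [0.3, -1.4, 6.4]
width: 14.0
grasp_force: 30.0
```

```bash
python3 st.py
```

```text
[-0.21966456 -0.00305119  0.29865057] [ 0.31516642 -1.42341882  6.41040094] [576.22215879  71.23878947 152.62208542] -25.867713258639053
```

Emit:
servo_tool([
  [[1, 0, 0, 0, 0, 0, 0.35], [1, 0, 0, 0, 0, 0, 0], [1, 0, 0, 0.025, 0, 0, 0], [1, 0, 0, 0.025, 0, 0, 0], [1, 0, 0, 0, 0, 0, 0]],
])

```text
t: 19.25
ee_pos: [576.0, 71.2, 154.5]
orientation: [3.072, -0.658, -0.0]
ft_force: [-0.7, -0.4, 5.9]
width: 14.0
grasp_force: 30.0
```

```bash
python3 st.py
```

```text
[-0.16451512 -0.02155379  0.01305833] [-0.71703271 -0.3864459   5.90070417] [576.02722826  71.24662726 154.53410553] -24.166732825218592
```

Emit:
servo_tool([
  [[1, 0, 0, 0.02, 0, 0, 0], [1, 0, 0, 0, 0, 0, 0], [1, 0, 0, 0, 0, 0, 0]],
])

```text
t: 19.5
ee_pos: [576.0, 71.3, 155.2]
orientation: [3.072, -0.658, -0.0]
ft_force: [-0.6, -1.3, 5.7]
width: 14.2
grasp_force: 30.0
```

```bash
python3 st.py
```

```text
[-0.24508351  0.03433515  0.00810115] [-0.60502708 -1.27484583  5.71339656] [576.01415296  71.29578148 155.19023067] -24.171772700302274
```

Emit:
servo_tool([
  [[1, 0, 0, 0.02, 0, 0, 0], [1, 0, 0, 0, 0, 0, 0], [1, 0, 0, 0, 0, 0, 0]],
])

```text
t: 19.75
ee_pos: [576.0, 71.3, 155.9]
orientation: [3.072, -0.658, -0.001]
ft_force: [-0.9, -1.5, 4.9]
width: 14.3
grasp_force: 30.0
```

Emit:
servo_tool([
  [[1, 0, 0, 0.015, 0, 0, 0], [1, 0, 0, 0, 0, 0, 0], [1, 0, 0, 0, 0, 0, 0]],
])

```text
t: 20.0
ee_pos: [576.0, 71.4, 156.5]
orientation: [3.072, -0.658, -0.001]
ft_force: [-1.3, -2.3, 4.2]
width: 13.8
grasp_force: 30.0
```

```bash
python3 st.py
```

```text
[-0.36539124  0.10680411  0.09337029] [-1.27509525 -2.3324128   4.18648639] [575.95948982  71.37487202 156.48393264] -24.174657364822814
```

Emit:
servo_tool([
  [[1, -0.003, -0.008, 0.01, 0, 0, 0], [1, 0, 0, 0, 0, 0, 0], [1, 0, 0, 0, 0, 0, 0]],
])

```text
t: 20.25
ee_pos: [576.0, 71.2, 156.9]
orientation: [-3.072, 0.658, 0.0]
ft_force: [-0.4, -0.8, 1.7]
width: 14.1
grasp_force: 30.0
```

```bash
python3 st.py
```

```text
[-0.10493252  0.00691795  0.06550559] [-0.4340894  -0.84204647  1.65050195] [575.95761495  71.17692678 156.85725975] -24.183291069246007
```

The upward force dropped at an origin height of about 39 mm, so the lugs are seated in the notches. Releasing.

Emit:
servo_tool([
  [[0.5, 0, 0, 0, 0, 0, 0], [0.5, 0, 0, 0, 0, 0, 0], [0.2, 0, 0, 0, 0, 0, 0], [0.2, 0, 0, 0, 0, 0, 0], [0.2, 0, 0, 0, 0, 0, 0]],
])

```text
t: 20.67
ee_pos: [575.9, 71.2, 156.8]
orientation: [3.072, -0.658, -0.0]
ft_force: [0.0, -0.2, -0.4]
width: 34.8
grasp_force: 0.0
```

Emit:
servo_tool([
  [[0.2, 0, 0, 0.1, 0, 0, 0], [0.2, 0, 0, 0.4, 0, 0, 0], [0.2, 0, 0, 0.7, 0, 0, 0], [0.2, 0, 0, 0.8, 0, 0, 0], [0.2, 0, 0, 0, 0, 0, 0]],
])

```text
t: 21.08
ee_pos: [578.8, 71.4, 242.7]
orientation: [-3.069, 0.657, -0.013]
ft_force: [1.1, 0.0, 0.8]
width: 35.2
grasp_force: 0.0
```

Emit:
servo_tool([
  [[0.2, 0, 0, 0, 0, 0, 0], [0.2, 0, 0, 0, 0, 0, 0], [0.2, 0, 0, 0, 0, 0, 0], [0.2, 0, 0, 0, 0, 0, 0], [0.2, 0, 0, 0, 0, 0, 0]],
])

```text
t: 21.5
ee_pos: [575.5, 71.1, 235.8]
orientation: [3.071, -0.658, -0.003]
ft_force: [-1.5, -0.4, -0.5]
width: 35.1
grasp_force: 0.0
```

```bash
python3 st.py; python3 - <<'E'
from h import *
im,c=snap('wrist','pics/w8.png'); h=cv2.cvtColor(im,cv2.COLOR_BGR2HSV)
p=w2px(c,(577.8,69.8,97)).round().astype(int); print('expected',p)
x0,y0=p-(30,50); q=cv2.inRange(h[y0:y0+100,x0:x0+60],(0,0,110),(180,90,255)); n,l,st,ce=cv2.connectedComponentsWithStats(q)
L=[]
for i in range(1,n):
    if 30<st[i,4]<800: u=ce[i]+(x0,y0); w=px2w(c,u,97); L.append(w); print(st[i],u.round(1),w.round(1))
if len(L)==2: d=L[0]-L[1]; print(np.linalg.norm(d),np.degrees(np.arctan2(d[1],d[0])),(L[0]+L[1])/2)
E
```

```text
[ 0.00811737 -0.05457632  0.02682394] [-1.47321643 -0.40191555 -0.4533252 ] [575.48209068  71.05656329 235.82518413] -24.17674936250673
expected [315 253]
[ 0  0 14 14 92] [289.2 206.9] [609.6  72.1  97. ]
[49  0 11 10 53] [340.7 205.6] [598.   44.4  97. ]
[ 8 20 11 17 83] [298.1 230.9] [594.4  73.4  97. ]
[29 22  4 15 60] [315.5 232. ] [589.6  64.3  97. ]
[ 42  59  18  17 106] [337.8 271. ] [561.7  61.8  97. ]
[29 63  4 15 59] [315.5 273.1] [566.   74.8  97. ]
[44 76 11 13 92] [334.  284.7] [554.4  67.5  97. ]
```

The cap marks check out: 25.8 mm spacing at the locked height, centred at (577.8, 69.6), turned about 32° from the slots. The gripper is clear, so I'm handing in.

```bash
python3 -c "
from workcell import close_job
print(close_job())"
```

```text
the job is handed in; nothing more can be done
None
```

The green-ringed fuse stands in the well with the bayonet cap over it, twisted clockwise to the stop and risen to its 39 mm locked height; I handed the job in at about 21.5 s with the gripper clear, and the result of the judging was not shown.

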